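Seat the jar carrier plate on its locating pin

ROBOT

A 6-joint arm with a two-finger parallel gripper is mounted at the origin on a cart in front of the work surface, level with it; the furniture and walls round the work are solid. World frame = base frame: x ahead of the robot, y to its left, z up, the work surface at z = 0. Lengths are in m, angles in rad, forces in N, time in s.
With the tool pointing down it reaches from about 0.325 to 0.775 m from the base axis. Payload 5.5 kg.
Tool frame: the origin (TCP) lies between the finger pads; the fingertips stand 8 mm ahead of it and the grasp point (between the pads) lies 11 mm behind it (tcp_to_tips is the distance from the TCP to the fingertips, in m); z points along the fingers, y is the direction in which the jaws open and shut (so a half turn about z gives the same grasp; the last joint's range is limited). The gripper opens to 88 mm and grips with 3 to 60 N. Pads are 20 mm wide; open, the fingers measure 115 mm over their backs; the gripper's body (75 mm by 178 mm) begins 61 mm behind the grasp point.
Start: joints at [-1.242, 0.091, 1.231, -0, 1.82, -0.057], TCP at [0.226, -0.556, 0.231] pointing down, gripper open.
Joint ranges: [-2.87, 2.87], [-0.86, 2.18], [0.17, 2.46], [-1.51, 4.65], [0.06, 2.69], [-2.65, 2.65]. Speed limits (rad/s): [2.57, 2.57, 3.01, 3.14, 3.14, 3.14].

INTERFACE

Orientations are given as a unit quaternion [w, x, y, z].
In Python, from bench import * gives the robot as it stands. Calls block until the motion is done:
- move_to(position, orientation): joint-space move of the TCP to a pose.
- move_l(position, speed=0.15, orientation=None): straight line of the TCP; orientation=None keeps the orientation; speed is the mean speed in m/s.
- movej(angles): joint-space move.
- gripper_open() and close(): open the fingers fully, or close them until they stop; the grip force is fixed at half the most.
- hold(seconds).
- inverse_kinematics(position, orientation): joint angles nearest the present ones, or None.
- state(): the state.
- get_image(name): name is "scene" or "top" or "wrist"; returns a dict with "frame" (420x560x3 uint8, blue, green, red), "depth" (420x560 float32, m along the optical axis (not along the pixel's ray), 0 where there is no reading), "camera_matrix" (3x3 intrinsics, pixels), "view" (4x4, takes a point from world to camera coordinates). Camera axes: x right, y up, looking along -z (the intrinsics and any distortion apply to the point x, -y, -z); pixel columns grow to the right and rows downward; lengths in m; the calibration is good to about 2 mm. A picture is of the moment at which its call begins.
A pose or a line that the arm cannot do raises IKError and nothing moves.
- job_done(): hands the job in, once; it reports no verdict.
The state is a dict: "time": time; "joint_pos": joint angles; "dq": joint speeds; "joint_torque": joint torques, N m; "ee_pos": TCP position; "ee_rot": TCP orientation; "ft_force": force on the tool from outside, world axes, zero at the start; "moment": the same for the moment, N m; "finger_gap": finger opening in m.
Only numpy, scipy, OpenCV 4.12 (cv2) and the standard library are available. Lean on these libraries where they do the work, as an engineer would, in place of code of your own. Each camera call takes 0.05 s, during which the arm holds its last target. There are 200 camera calls.

TASK

Pick up the blue carrier plate by its black handle, lay it on the aluminium locating base with its far edge against the steel fence, and slide it gently along the fence until its hole finds the brass pin and the plate drops fully home, flat on the base. Keep the pressure light while feeling for the pin, let go of the plate, and leave the jars, screwdriver, brass weight and stopwatch where they are.

Things in the scene. Friction and masses are not known exactly. Their poses are not given: they have to be found in the camera images.
- base: aluminium locating base fixed to the bench; origin centre of its underside, x to the far side, z up. Deck 130 (x) x 180 (y) mm, its flat top at z = 14 mm. A steel fence runs along y over the whole far side: near face at x = +45 mm, top at z = 36 mm
- slot (a point): middle of the dark slot in the base, on the deck's top; axes as the base's; 14.7 mm ahead of and 36 mm to the right (-y) of the base's middle. A rigid brass pin, 10 mm diameter, stands 7.5 mm above the deck in it (top bevelled to 8.4 mm), 30.3 mm from the fence, clamped anywhere up to 14 mm either way along y from here; where is not reported and changes
- plate: loose blue carrier plate, 90 (x) x 130 (y) x 6 mm, 0.15 to 0.28 kg; origin centre of its underside, z up. One round through hole, 12.4 mm diameter, at x = +15, y = -36 mm, 30 mm from the +x edge, which goes against the fence; with that edge pressed to the fence, the hole is in line with the pin within 0.3 mm across the fence
- plate_grip (a point): centre of the plate's black bar handle, 29 mm above the plate's underside over its middle. The bar is 70 mm long (x) x 14 mm wide (y, grip across this) x 26 mm high, its top 42 mm and bottom 16 mm above the underside; axes as the plate's
- plate_hole (a point): centre of the hole in the plate's underside; axes as the plate's. (Surroundings to keep clear of, fixed: a stand with apparatus on the left, x 0.12 to 0.45, y 0.54 to 0.68 m, up to 0.28 m high; a large beige instrument at x over 0.57, y -0.33 to -0.03 m)
- jar_brown: brown sample jar with black lid, 54 mm diameter, 65 mm high, a bystander; origin centre of its underside
- jar_cream: cream sample jar with white lid, 57 mm diameter, 67 mm high, a bystander; origin centre of its underside
- screwdriver: screwdriver with yellow handle, 174 mm long, lying on the bench, a bystander; origin centre of its underside
- weight: brass weight, 29 mm diameter, 44 mm high, a bystander; origin centre of its underside
- stopwatch: black stopwatch, 73 x 58 x 14 mm, lying on the bench, a bystander; origin centre of its underside
There are look-alikes about, which are no part of the job. What is meant by the plate is not purple, and is the smaller of those in its own colour.

How it is judged:
On the way:
1. the plate has been lifted off the bench (height (world z) of plate above 0.035 m), for 0.1 s.
At the end, for the whole second after the job is handed in: The plate lies flat on the deck (underside at the hole within 1.5 mm of it, tilt under 0.03 rad) with the pin in its hole (hole centre within 3 mm of the pin's line and within the pin's range along the slot), its +x edge facing and along the fence within 0.1 rad, at rest and released (z of plate_hole in the frame of base between 0.012 and 0.0155 m and x of plate_hole in the frame of base between 0.0117 and 0.0177 m and y of plate_hole in the frame of base between -0.053 and -0.019 m and x of plate_grip in the frame of base below 0.012 m and angle between plate's own z axis and vertical below 0.03 rad and angle between the x axis of plate and the x axis of base, either way round below 0.1 rad and linear speed of plate below 0.02 m/s); the robot touches nothing.
It fails at once if the plate is pressed on the base, pin or fence with more than 30 N while it has not yet dropped over the pin (contact force between plate and base above 30 N and z of plate_hole in the frame of base above 0.017 m).
It fails at once if a bystander is shifted by more than 3 cm (distance of any of jar_brown, jar_cream, screwdriver, weight, stopwatch from where it was at the start of the episode above 0.03 m).
It also fails if it takes over 72 s, if anything falls off the work surface, if the arm or the gripper's body presses on something with over 40 N, if the wrist force passes 120 N, or if a joint passes its speed limit or range.

## Working session

There is one attempt and no reset: what is moved stays moved. The work goes in short steps, each a Python script; the robot and the scene stay as the last script left them, time stands still between calls to the robot, and variables do not carry over. Pictures are saved under pics/ and viewed, about 8 in all and at most 12, crops included, and the job is handed in when it is done.

```bash
mkdir -p pics; ls
cat > h.py <<'E'
from bench import *
import numpy as np, cv2
def pts(im):
    d=im["depth"];K=np.array(im["camera_matrix"]);V=np.array(im["view"])
    v,u=np.indices(d.shape)
    P=np.stack([(u-K[0,2])/K[0,0]*d,-(v-K[1,2])/K[1,1]*d,-d],-1)
    W=(P-V[:3,3])@V[:3,:3]
    W[d<=0]=np.nan
    return W
E
python3 - <<'E'
from h import *
a=get_image("top");b=get_image("scene")
np.savez("top0.npz",**a)
cv2.imwrite("pics/top0.png",a["frame"]);cv2.imwrite("pics/scene0.png",b["frame"])
print(a["view"],a["camera_matrix"],state())
E
```

```text
pics
[[ 0.02118773 -0.99973464  0.00904063  0.00670931]
 [ 0.99099635  0.02219654  0.13203617 -0.46954882]
 [-0.13220181  0.00616169  0.99120367 -1.43233142]
 [ 0.          0.          0.          1.        ]] [[423.29573887   0.         284.12223785]
 [  0.         423.29573887 204.47045972]
 [  0.           0.           1.        ]] {'time': 0.1, 'joint_pos': array([-1.24168656e+00,  9.17975657e-02,  1.23176810e+00, -5.98697050e-06,
        1.81977507e+00, -5.66752938e-02]), 'dq': array([ 0.00040842, -0.00206579, -0.00093023,  0.00038542, -0.00050327,
        0.00086149]), 'joint_torque': array([ 2.50782265e-03, -4.47857881e+01, -4.07570744e+01,  7.01659382e-02,
        2.84020894e-02, -1.19238930e-04]), 'ee_pos': array([ 0.22570289, -0.55566556,  0.22961006]), 'ee_rot': array([-8.65552624e-04,  9.81453613e-01,  1.91697785e-01, -1.21566833e-04]), 'ft_force': array([-0.85042427,  0.08850861,  0.2520753 ]), 'moment': array([-0.00023071,  0.02998028, -0.01565562]), 'finger_gap': 0.08767539394645758}
```

View pics/top0.png

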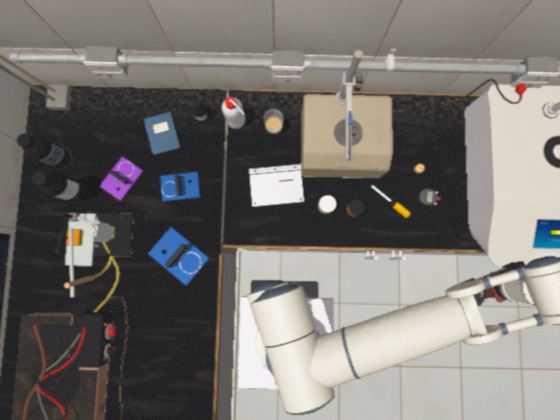

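View pics/scene0.png

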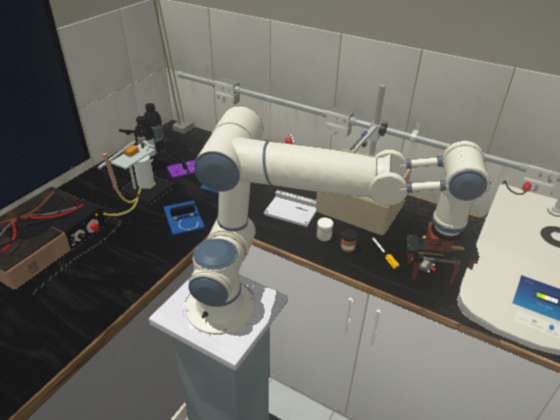

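The top view shows the white base at about (276,187) with the fence on its upper side. The small blue plate is at (180,186) and a larger blue look-alike at (178,256). Next I'll measure both from depth.

Run:
```python
from h import *
a=dict(np.load("top0.npz"));W=pts(a);f=a["frame"].astype(int)
hsv=cv2.cvtColor(a["frame"],cv2.COLOR_BGR2HSV)
m=((hsv[...,0]>100)&(hsv[...,0]<125)&(hsv[...,1]>120)&(hsv[...,2]>60)).astype(np.uint8)
m[:, :150]=0;m[:,212:]=0;m[:160]=0
n,l,s,c=cv2.connectedComponentsWithStats(m)
def fit(mask,name):
    P=W[mask];P=P[~np.isnan(P[:,0])]
    r=cv2.minAreaRect(P[:,:2].astype(np.float32)*1000)
    print(name,r,np.median(P[:,2]),len(P))
for i in range(1,n):
    if s[i,4]>150: fit(l==i,f"blue{c[i]}")
def box(u0,u1,v0,v1,z0,z1,name):
    M=np.zeros(m.shape,bool);M[v0:v1,u0:u1]=1
    fit(M&(W[...,2]>z0)&(W[...,2]<z1),name)
box(240,312,160,215,.009,.018,"deck");box(240,312,160,215,.029,.045,"fence")
box(158,203,168,206,.03,.06,"handle")
crop=a["frame"][120:300,130:320];cv2.imwrite("pics/c0.png",cv2.resize(crop,None,fx=4,fy=4,interpolation=cv2.INTER_CUBIC)[:600,:760])
```

```text
blue[180.04271632 186.06352683] ((531.2509765625, 388.81268310546875), (97.38924407958984, 140.0065155029297), 7.660493850708008) 0.00623434000541006 909
blue[177.56265664 255.27067669] ((287.267578125, 380.77972412109375), (181.3105926513672, 127.29400634765625), 52.96335983276367) 0.007921624849479487 1593
deck ((541.7617797851562, 44.569942474365234), (161.98216247558594, 195.64329528808594), 4.364712715148926) 0.01397728567947326 1351
fence ((591.7971801757812, 32.0062255859375), (212.46205139160156, 37.193607330322266), 89.54666137695312) 0.03611510235191361 275
handle ((528.7520141601562, 385.1204528808594), (69.22694396972656, 15.160965919494629), 8.357526779174805) 0.041081051260297194 90
```

View pics/c0.png

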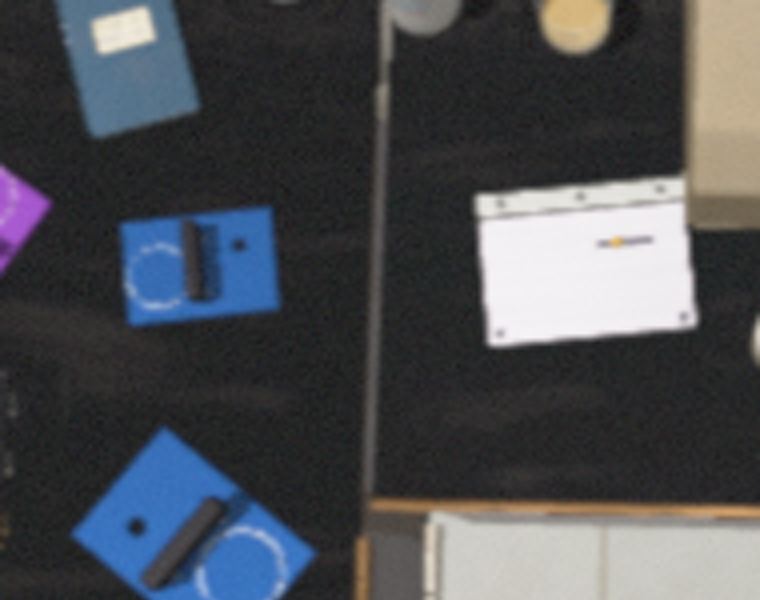

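The plate has its hole to the right and slightly ahead, so its yaw is already about right. The pin appears slightly left of the slot's middle. I'll check the beige box height, then look closely with the wrist camera over the base and the plate.

```bash
cat >> h.py <<'E'
def q(yaw): return [0,np.cos(yaw/2),np.sin(yaw/2),0]
E
python3 - <<'E'
from h import *
a=dict(np.load("top0.npz"));W=pts(a)
R=W[90:180,300:395].reshape(-1,3);R=R[(R[:,2]>.05)]
for lo in (.05,.1,.15,.2,.3): 
    S=R[(R[:,2]>lo)];print(lo,len(S),S.min(0).round(3) if len(S) else 0,S.max(0).round(3) if len(S) else 0)
move_to([.40,-.2,.32],q(0.1)); print(state()["joint_pos"].round(2))
move_to([.48,.04,.30],q(0.1)); hold(.3)
for n,p in (("wb",None),("wp",[.48,.385,.30])):
    if p: move_to(p,q(0.1)); hold(.3)
    im=get_image("wrist");np.savez(n+".npz",**im);cv2.imwrite(f"pics/{n}.png",im["frame"])
    print(im["view"].round(3).tolist(),state()["ee_pos"],state()["joint_pos"].round(2),state()["time"])
A=np.hstack([cv2.imread("pics/wb.png"),cv2.imread("pics/wp.png")]);cv2.imwrite("pics/w2.png",cv2.resize(A,(800,300)))
E
```

```text
0.05 7226 [ 0.558 -0.322  0.05 ] [ 0.818 -0.039  0.353]
0.1 6928 [ 0.558 -0.322  0.1  ] [ 0.818 -0.039  0.353]
0.15 6438 [ 0.558 -0.322  0.15 ] [ 0.818 -0.039  0.353]
0.2 535 [ 0.558 -0.192  0.2  ] [ 0.8   -0.142  0.353]
0.3 477 [ 0.558 -0.192  0.302] [ 0.775 -0.151  0.353]
[-0.54 -0.28  1.42 -0.    2.    0.93]
[[0.098, -0.995, -0.001, -0.008], [0.963, 0.095, -0.254, -0.417], [0.253, 0.024, 0.967, -0.58], [0.0, 0.0, 0.0, 1.0]] [0.48000551 0.03924549 0.3001426 ] [ 0.01 -0.2   1.39 -0.    1.95  1.48] 2.95
[[0.098, -0.995, -0.001, 0.336], [0.963, 0.095, -0.254, -0.45], [0.253, 0.024, 0.967, -0.588], [0.0, 0.0, 0.0, 1.0]] [0.48033692 0.38435923 0.30025221] [ 0.62  0.16  1.03 -0.    1.95  2.09] 4.6
```

View pics/w2.png

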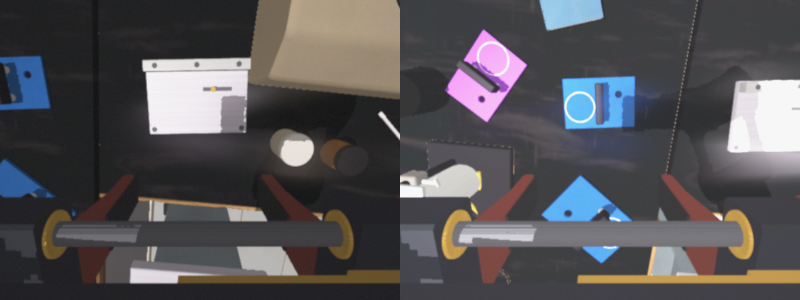

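Both wrist views are clear. The base is at full-res (276,135), its pin at about (298,125), and the plate at (275,142) with its hole right and ahead. Next I'll fit both by intersecting rays with the known height planes.

```bash
cat >> h.py <<'E'
def plane(im,uv,z):
    K=np.array(im["camera_matrix"]);V=np.array(im["view"]);uv=np.atleast_2d(uv).astype(float)
    d=np.c_[(uv[:,0]-K[0,2])/K[0,0],-(uv[:,1]-K[1,2])/K[1,1],-np.ones(len(uv))]@V[:3,:3]
    o=-V[:3,:3].T@V[:3,3]
    return o+d*((z-o[2])/d[:,2])[:,None]
def rect(im,mask,z):
    cs,_=cv2.findContours(mask.astype(np.uint8),cv2.RETR_EXTERNAL,cv2.CHAIN_APPROX_NONE)
    c=max(cs,key=cv2.contourArea)
    P=plane(im,c[:,0,:],z)[:,:2]*1000
    (x,y),(w,h),an=cv2.minAreaRect(P.astype(np.float32))
    an=(an+45)%90-45
    return np.round([x,y,w,h,an],2),c
E
python3 - <<'E'
from h import *
b=dict(np.load("wb.npz"));p=dict(np.load("wp.npz"))
h=cv2.cvtColor(p["frame"],cv2.COLOR_BGR2HSV)
m=(h[...,0]>95)&(h[...,0]<125)&(h[...,1]>120)&(h[...,2]>70)
m[:,:200]=0;m[:80]=0;m[200:]=0;m[:,350:]=0
m=cv2.morphologyEx(m.astype(np.uint8),cv2.MORPH_CLOSE,np.ones((9,9)))
r,c=rect(p,m,.006);print("plate",r)
W=pts(p);M=np.zeros(m.shape,bool);M[100:190,220:340]=1
Q=W[M&(W[...,2]>.033)&(W[...,2]<.055)];print("handle",cv2.minAreaRect((Q[:,:2]*1000).astype(np.float32)),np.median(Q[:,2]))
Q=W[M&(m>0)];print("plate z",np.median(Q[:,2]))
# hole
th=((p["frame"].max(2)<90)&M);n,l,s,cc=cv2.connectedComponentsWithStats(th.astype(np.uint8))
for i in range(1,n):
    if s[i,4]>8 and s[i,4]<300: print("hole?",s[i],plane(p,cc[i],.006).round(4))
# base
W=pts(b);M=np.zeros(m.shape,bool);M[75:200,180:360]=1
for nm,z0,z1 in (("deck",.008,.02),("fence",.028,.045)):
    Q=W[M&(W[...,2]>z0)&(W[...,2]<z1)];print(nm,cv2.minAreaRect((Q[:,:2]*1000).astype(np.float32)),np.median(Q[:,2]))
g=b["frame"].min(2)>120; g&=M
r,c=rect(b,g,.014);print("base outline@14",r, cv2.boundingRect(c))
r,c=rect(b,g,.036);print("base outline@36",r)
h=cv2.cvtColor(b["frame"],cv2.COLOR_BGR2HSV);br=M&(h[...,0]>8)&(h[...,0]<35)&(h[...,1]>110)&(h[...,2]>100)
n,l,s,cc=cv2.connectedComponentsWithStats(br.astype(np.uint8))
for i in range(1,n):
    if s[i,4]>5: print("pin?",s[i],plane(b,cc[i],.0215).round(4))
A=[cv2.resize(x["frame"][y:y+y2,170:370],None,fx=4,fy=4,interpolation=cv2.INTER_CUBIC)[:300] for x,y,y2 in((b,75,120),(p,100,90))]
cv2.imwrite("pics/c2.png",np.vstack([cv2.resize(b["frame"][75:195,180:360],(720,480))[:,:],][:1]))
E
```

```text
plate [528.41 385.03  93.04 135.76   7.52]
handle ((527.7797241210938, 386.1259460449219), (68.59046936035156, 13.9747314453125), 7.501130104064941) 0.042706636381639906
plate z nan
hole? [220 164  10  16  88] [[0.4847 0.4557 0.006 ]]
deck ((540.9168701171875, 43.691802978515625), (137.31646728515625, 184.9549102783203), 6.771764755249023) 0.015079606343590663
fence ((595.0339965820312, 45.10108184814453), (190.60984802246094, 47.80576705932617), 89.60337829589844) 0.036983104792420965
base outline@14 [538.    45.94 131.36 190.16   6.67] (199, 81, 153, 107)
base outline@36 [538.53  45.94 124.81 180.68   6.67]
pin? [295 122   7   6  32] [[0.5557 0.0195 0.0215]]
```

View pics/c2.png

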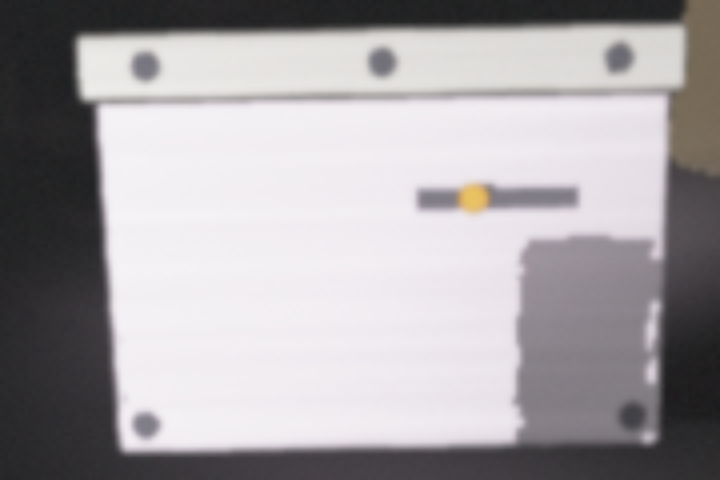

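Run:
```python
from h import *
b=dict(np.load("wb.npz"))
P=lambda c,z: plane(b,np.array(c)/4+[180-.375,75-.375],z)[:,:2]
f=P([[82,101],[684,91]],.036);s=P([[417,199],[578,197]],.014);d=P([[121,452],[657,443]],.014);pin=P([[474,198]],.0215)
F=P([[77,36],[684,25]],.036)
for n,e in(("fence near",f),("fence far",F),("slot",s),("near edge",d)):
    v=e[0]-e[1];print(n,e.round(4).tolist(),"len",np.hypot(*v).round(4),"yaw",np.degrees(np.arctan2(-v[0],v[1])).round(2))
yaw=np.radians(6.4)
print("pin",pin)
for yaw in np.radians([6,6.5,7]):
    ex=np.array([np.cos(yaw),np.sin(yaw)]);ey=np.array([-ex[1],ex[0]])
    print([(round(float((e.mean(0)@ex)),4),round(float(e.mean(0)@ey),4)) for e in(f,F,s,d,pin)])
```

```text
fence near [[0.5717, 0.1398], [0.5921, -0.0385]] len 0.1795 yaw 6.52
fence far [[0.5898, 0.142], [0.6103, -0.0356]] len 0.1788 yaw 6.59
slot [[0.5537, 0.037], [0.5594, -0.0141]] len 0.0514 yaw 6.31
near edge [[0.4626, 0.1273], [0.4832, -0.0511]] len 0.1796 yaw 6.6
pin [[0.55569422 0.01936438]]
[(0.584, -0.0104), (0.6023, -0.0098), (0.5547, -0.0468), (0.4743, -0.0115), (0.5547, -0.0388)]
[(0.5839, -0.0155), (0.6022, -0.0151), (0.5543, -0.0516), (0.4742, -0.0157), (0.5543, -0.0437)]
[(0.5838, -0.0206), (0.6021, -0.0203), (0.5538, -0.0565), (0.474, -0.0198), (0.5539, -0.0485)]
```

The base yaw is 6.55°, the fence face is at 0.5839 in rotated x, and the pin sits about 8 mm left of the slot's middle. I'll grasp the handle about 18 mm nearside of its middle so the gripper body stays clear of the beige box.

```bash
cat >> h.py <<'E'
YB=np.radians(6.55);EX=np.array([np.cos(YB),np.sin(YB),0]);EY=np.array([-EX[1],EX[0],0]);EZ=np.array([0,0,1.])
def B(x,y,z): return (x*EX+y*EY+z*EZ).tolist()   # rotated "base-aligned" coordinates -> world
def F(n=4):
    r=[]
    for _ in range(n): hold(.02); r.append(state()["ft_force"])
    f=np.mean(r,0); return np.array([f@EX,f@EY,f[2]])
E
python3 - <<'E'
from h import *
a=dict(np.load("top0.npz"));W=pts(a)
R=W[90:200,300:395].reshape(-1,3);R=R[(R[:,2]>.06)&(R[:,2]<.25)];print("box min x pct",np.percentile(R[:,0],[.2,1,5]),"y max",np.percentile(R[:,1],[99,99.8]),np.percentile(R[:,2],[50,95]))
yaw=np.radians(7.5);g=np.array([.528,.3855])-.018*np.array([np.cos(yaw),np.sin(yaw)])
move_to([*g,.13],q(yaw)); move_l([*g,.019],speed=.12)
print("F before",F(),state()["ee_pos"])
close(); print("gap",state()["finger_gap"],F())
move_l([*g,.10],speed=.12);hold(.3); print("gap",state()["finger_gap"],"F air",F(),state()["time"])
s=get_image("scene");cv2.imwrite("pics/lift.png",s["frame"][100:300,100:400])
E
```

```text
box min x pct [0.48786594 0.57202902 0.57338513] y max [-0.0398224  -0.03960287] [0.18372576 0.19089389]
F before [-0.40469916 -0.06842252  0.26333166] [0.51084939 0.3836031  0.02046041]
gap 0.013907279866963648 [-0.33840768 -0.03861407 -0.51547009]
gap 0.013872489811296752 F air [-0.12123384 -0.5733812  -2.20424731] 8.85
```

View pics/lift.png

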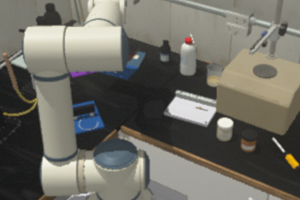

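Finger gap is 13.9 mm and the air weight about 2 N, so the plate is held. The scene view is blocked by the arm and adds little. I'll carry it over the base, just short of the fence and about 10 mm left of the pin, then feel for the fence.

```bash
cat >> h.py <<'E'
def rel():  # plate centre in base-aligned coords and underside height, from TCP
    p=np.array(state()["ee_pos"]); return np.array([p@EX+.018,p@EY,p[2]-.0205]).round(4)
E
python3 - <<'E'
from h import *
import json
x,y=.534-.018,.002
move_to(B(x,y,.12),q(YB)); hold(.2)
move_l(B(x,y,.06),speed=.1);hold(.3);print("rel",rel())
im=get_image("wrist");cv2.imwrite("pics/w3.png",im["frame"])
f0=F(10);print("f0",f0); json.dump(f0.tolist(),open("f0.json","w"))
z=.060
move_l(B(x,y,.048),speed=.05);hold(.2);print(rel(),F()-f0)
for i in range(14):
    x+=.0008; move_l(B(x,y,.048),speed=.02); f=F()-f0
    print(rel(),f.round(2))
    if f[0]<-3: break
print(x,state()["time"])
E
```

```text
rel [0.5344 0.002  0.0402]
f0 [ 0.16341564 -0.12051372 -1.9702775 ]
[0.5342 0.002  0.0278] [-0.51970092 -0.06478488 -0.23753354]
[0.5349 0.002  0.0276] [ 0.1  -0.   -0.05]
[0.5356 0.002  0.0275] [-0.06  0.3  -0.51]
[0.5364 0.002  0.0275] [-0.02  0.01 -0.13]
[0.5372 0.002  0.0275] [ 0.21 -0.   -0.5 ]
[0.538  0.002  0.0275] [-0.27  0.58  0.15]
[0.5388 0.002  0.0275] [-0.43 -0.05 -0.73]
[0.539  0.002  0.0274] [-4.63 -0.14  1.79]
0.5216000000000002 14.4667
```

View pics/w3.png

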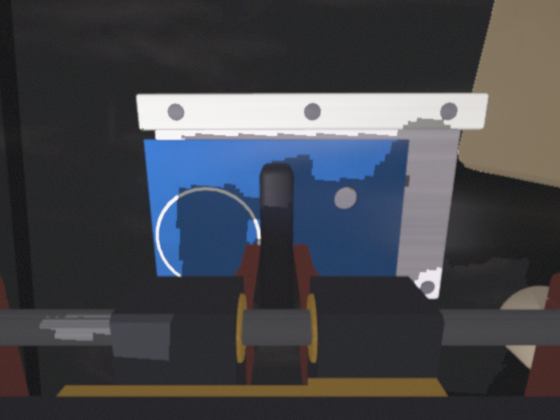

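Fence contact came at 0.539, exactly as predicted. Next I'll lower to light contact with the pin, then slide toward −y under force feedback.

Run:
```python
from h import *
import json
f0=np.array(json.load(open("f0.json")))
x,y,z=.5213,.002,.048
move_l(B(x,y,z),speed=.02);print(rel(),(F()-f0).round(2))
for i in range(24):
    z-=.0007 if z>.0445 else .0003
    move_l(B(x,y,z),speed=.02); f=F()-f0
    if z<.0455: print(round(z,4),rel(),f.round(2))
    if f[2]>3.5 or np.abs(f).max()>10 or rel()[2]<.0165: break
json.dump([x,y,z],open("c.json","w"));print(state()["time"])
```

```text
[0.539  0.002  0.0273] [-5.12 -0.01  1.39]
0.0452 [0.539  0.0021 0.0246] [-5.69  0.22  1.58]
0.0445 [0.539  0.0021 0.024 ] [-5.35 -0.51  2.02]
0.0438 [0.539  0.0021 0.0233] [-5.81  0.39  1.83]
0.0435 [0.539  0.0021 0.023 ] [-5.61  0.01  1.86]
0.0432 [0.539  0.0021 0.0227] [-6.12 -0.38  2.19]
0.0429 [0.539  0.0021 0.0224] [-5.95 -0.05  2.12]
0.0426 [0.5389 0.0021 0.0221] [-6.22  0.02  2.  ]
0.0423 [0.539  0.0021 0.0218] [-6.26 -0.04  1.78]
0.042 [0.539  0.0021 0.0215] [-5.42 -0.07  2.08]
0.0417 [0.539  0.0021 0.0212] [-5.89  0.47  2.25]
0.0414 [0.539  0.0021 0.0209] [-5.81  0.49  2.62]
0.0411 [0.539  0.0021 0.0206] [-5.84  0.67  2.33]
0.0408 [0.539  0.0021 0.0203] [-5.93  0.28  2.04]
0.0405 [0.539  0.0021 0.02  ] [-6.3   0.16  2.32]
0.0402 [0.539  0.0021 0.02  ] [-6.7   0.26  3.25]
0.0399 [0.539  0.0021 0.0199] [-7.49  0.17  4.34]
20.8
```

Contact is at the pin's top, with a light ~2 N rise. Now I'll slide.

Run:
```python
from h import *
import json
f0=np.array(json.load(open("f0.json")));x,y,z=json.load(open("c.json"))
x-=.0004
for i in range(60):
    r=rel()
    if r[2]>.0193: y-=.0007
    move_l(B(x,y,z),speed=.03); f=F(3)-f0; r=rel()
    print(round(y,4),round(z,4),r,f.round(1))
    if np.abs(f).max()>14: print("STOP");break
    if f[2]<3.2: z-=.0005
    elif f[2]>5.5: z+=.0003
    if r[2]<.0165: print("dropping");break
    if y<-.022 or state()["time"]>42: break
json.dump([x,y,z],open("c.json","w"));print(state()["time"])
```

```text
0.0013 0.0399 [0.539  0.0019 0.0199] [-5.9  2.1  3.6]
0.0006 0.0399 [0.5389 0.0017 0.02  ] [-5.   3.9  4.1]
-0.0001 0.0399 [0.539  0.0013 0.02  ] [-5.9  4.2  4.4]
-0.0008 0.0399 [0.5389 0.0006 0.02  ] [-6.1  4.7  4.2]
-0.0015 0.0399 [ 5.39e-01 -1.00e-04  2.00e-02] [-6.   4.9  4. ]
-0.0022 0.0399 [ 0.539  -0.0008  0.02  ] [-5.5  4.6  4.2]
-0.0029 0.0399 [ 0.539  -0.0015  0.02  ] [-5.6  4.5  4.4]
-0.0036 0.0399 [ 0.539  -0.0022  0.02  ] [-5.6  4.5  4.1]
-0.0043 0.0399 [ 0.539  -0.0029  0.02  ] [-5.8  5.   3.8]
-0.005 0.0399 [ 0.5389 -0.0036  0.0199] [-5.9  4.8  4. ]
-0.0057 0.0399 [ 0.539  -0.0044  0.0199] [-5.6  3.9  3.5]
-0.0064 0.0399 [ 0.539  -0.0052  0.0199] [-5.9  4.2  3.7]
-0.0071 0.0399 [ 0.539  -0.006   0.0198] [-5.2  3.6  3.4]
-0.0078 0.0399 [ 0.539  -0.0075  0.0193] [-3.6  2.1  0.4]
-0.0078 0.0394 [ 0.539  -0.0078  0.0188] [-3.3  1.3  0.5]
-0.0078 0.0389 [ 0.539  -0.008   0.0184] [-2.3  0.8  0.2]
-0.0078 0.0384 [ 0.539  -0.008   0.0179] [-3.  -0.3  0.6]
-0.0078 0.0379 [ 0.539  -0.0079  0.0174] [-2.1 -0.5  0.2]
-0.0078 0.0374 [ 0.539  -0.0078  0.0169] [-2.5 -0.1 -0.5]
-0.0078 0.0369 [ 0.539  -0.0077  0.0164] [-1.8 -0.4 -0.5]
dropping
26.8
```

The hole found the pin at y = −0.0078, where −0.008 was predicted. Now I'll seat it with light force, release and retreat.

Run:
```python
from h import *
import json
f0=np.array(json.load(open("f0.json")));x,y,z=json.load(open("c.json"))
for i in range(16):
    z-=.0005; move_l(B(x,y,z),speed=.03); f=F(3)-f0; r=rel()
    print(round(z,4),r,f.round(1))
    if f[2]>6 or np.abs(f).max()>14: break
if rel()[2]<.0140:
    gripper_open(); hold(.3); print("gap",state()["finger_gap"])
    p=state()["ee_pos"]; move_l([p[0],p[1],.16],speed=.12)
    hold(.3)
    move_to([.46,.05,.28],q(YB)); hold(.3)
    im=get_image("wrist");np.savez("end.npz",**im);cv2.imwrite("pics/end.png",im["frame"])
    print((F()).round(2))
print(state()["time"])
```

```text
0.0359 [ 0.539  -0.0078  0.0153] [-1.8  0.  -0.6]
0.0354 [ 0.539  -0.0078  0.0149] [-1.1 -0.1 -0.8]
0.0349 [ 0.5389 -0.0078  0.0144] [-1.5  0.2  0.3]
0.0344 [ 0.5389 -0.0078  0.0139] [-1.6 -0.8  0. ]
0.0339 [ 0.5389 -0.0078  0.0134] [-1.3  0.7  0.1]
0.0334 [ 0.5389 -0.0078  0.0129] [-1.1  0.1 -0.4]
0.0329 [ 0.5389 -0.0078  0.0125] [-1.2 -0.5  0.9]
0.0324 [ 0.5389 -0.0078  0.0124] [-4.3  0.3  5.9]
0.0319 [ 0.539  -0.0078  0.0125] [-6.5  0.8  8.9]
gap 0.08740414117827108
[-0.    0.42  0.13]
33.5333
```

View pics/end.png

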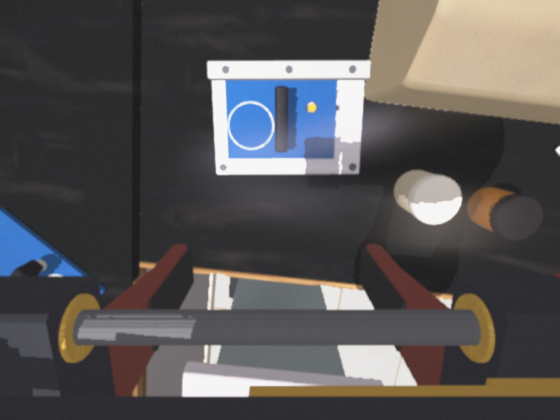

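The picture shows the brass pin inside the hole at (312,107), with the plate against the fence and aligned with it. A quick check of height and tilt, then I'll hand in.

Run:
```python
from h import *
p=dict(np.load("end.npz"));W=pts(p);h=cv2.cvtColor(p["frame"],cv2.COLOR_BGR2HSV)
m=(h[...,0]>95)&(h[...,0]<125)&(h[...,1]>120);m[:,:220]=0;m[:,340:]=0;m[165:]=0
m=cv2.erode(m.astype(np.uint8),np.ones((3,3)))>0
Q=W[m];Q=Q[np.isfinite(Q[:,0])];c=np.linalg.lstsq(np.c_[Q[:,:2]-Q[:,:2].mean(0),np.ones(len(Q))],Q[:,2],rcond=None)[0];print("plate slope,topz",c.round(4))
W0=W[160:175,225:345].reshape(-1,3);print("deck z",np.nanmedian(W0[(W0[:,2]>.005)][:,2]))
job_done();print(state()["time"])
```

```text
plate slope,topz [-0.005   0.0056  0.0213]
deck z 0.015040045811794325
the job is handed in; nothing more can be done
the job is handed in; nothing more can be done
```

The plate is seated on the base with the pin in its hole, released, and the job is handed in. `job_done()` gives no verdict, so the checks below are my own.

**What I did:** I picked the small blue plate up by its handle, gripping 18 mm nearside of the middle to keep the gripper body clear of the beige instrument. I touched it to the fence, then slid it about 10 mm along the fence. The contact forces I read at the wrist while feeling for the pin stayed under 8 N. The hole caught the pin within 0.5 mm of where the camera had put it. I then lowered the plate to the deck, pressing at most about 9 N once it was over the pin, and released it. The clock read 33.5 s at the last reading before hand-in.

**Last checks:**
- **Height:** the plate's top is at 21.3 mm. The deck reads 15.0 mm, so the difference is 6.3 mm against the 6 mm plate thickness.
- **Tilt:** the fitted slope is about 0.0075 rad, against a limit of 0.03.
- **Position:** the last picture shows the pin inside the hole and the plate lined up with the fence.
- **Release:** the gripper is open and clear of the plate, with wrist force near zero.

**Disagreement:** plate height worked out from the arm read about 1.5 mm low. I put this down to my reference reading at the grasp, because the camera depth and the touch on the deck both agree with full seating.

**Not checked:** I did not re-measure where the bystanders stand. The arm stayed well clear of them, and I read no unexpected forces.

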